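# Wedge a rocking laboratory balance steady

## Robot

A 7-joint arm with a two-finger parallel gripper is mounted at the origin on the work surface. World frame = base frame: x ahead of the robot, y to its left, z up, the work surface at z = 0. Lengths are in m, angles in rad, forces in N, time in s.
With the tool pointing down it reaches from about 0.4 to 0.85 m from the base axis. Payload 10.4 kg.
Tool frame: the origin (TCP) lies at the very end of the fingers, on their centre line; the grasp point (between the pads) lies 19 mm behind it (manip.tcp_to_grasp is the distance from the TCP to the grasp point, in m); x points along the fingers, y is the direction in which the jaws open and shut, and the axes are right-handed (so a half turn about x gives the same grasp; the last joint's range is limited). The gripper opens to 85 mm and grips with 20 to 120 N. Pads are 22 mm wide; open, the fingers measure 114 mm over their backs; the gripper's body (76 mm by 85 mm) begins 54 mm behind the grasp point. The pads swing forward as they close: fully open they stand 13 mm farther back than shut.
Start: joints at [1.237, 0.332, -0.065, 1.46, 0.022, 1.35, -0.088], TCP at [0.191, -0.595, 0.231] pointing down, gripper open.
Joint ranges: [-2.6, 2.6], [-0.5, 2.12], [-1.47, 1.34], [0.16, 2.42], [-1.27, 4.41], [0.06, 2.06], [-2.6, 2.6]. Speed limits (rad/s): [2.22, 2.22, 2.79, 2.79, 3.14, 3.14, 3.14].

## Interface

Orientations are given as a unit quaternion [x, y, z, w].
In Python, from workcell import manip, cams, hand_in gives the robot as it stands.
- The arm moves only by the shell command python3 -m handwheel 'ROWS' [FORCE]. ROWS is text: rows parted by semicolons, each of 7 numbers parted by spaces: the shift along the tool's x, y, z in mm, then the turn, a rotation vector about the tool's x, y, z in rad, then the finger opening in mm, from 0 to 85.4. A call has 1 to 8 rows; each row shifts and turns the commanded pose from where the row before left it, along the tool's axes as they then stand; what a row does not reach is not made up. A row lasts 1/10 s, in which the tool goes at most 50 mm and 8.59 degrees, less where a joint would pass 70% of its speed; a pose out of reach is approached as far as the arm can. A call with a gripper value outside its range is refused whole. The fingers move at their own pace and stop on an object; FORCE is the grip in N (left out, the last holds). Time passes only in rows, so rows that do not move let the fingers close. It gives the time, the measured TCP pose, the force and the opening at its end, in the units of the state.
- manip.get_obs(): the state, without advancing time (a new reading comes with each control period).
- cams.camera(name): name is "scene" or "side" or "wrist"; returns a dict with "color" (400x640x3 uint8, blue, green, red), "depth" (400x640 float32, m along the optical axis (not along the pixel's ray), 0 where there is no reading), "camera_matrix" (3x3 intrinsics, pixels), "origin" and "attitude" of the camera in the world; the wrist camera has in their place "T_tool_cam" (4x4, takes a point from camera to tool coordinates, whose origin is the TCP and whose axes are the tool frame's). Camera axes: x right, y down, z forward; pixel columns grow to the right and rows downward; lengths in m; the calibration is good to about 2 mm. The wrist camera is an equidistant fisheye: a pixel r from the principal point sees the ray r / f radians off the axis. A picture is of the moment at which its call begins: read the wrist's pose just before it.
- hand_in(): hands the job in, once; it reports no verdict.
Trained networks look in the newest picture that a camera, given by its name, has taken for a name from the list of things; names that differ only in an ending like _2 or _b are one class to them, and where a whole thing is asked for, a point or a joint stands for the part that bears it (a point fixed in the world has none). Each returns a list of dicts, best first, with "conf" (0 to 1); they miss things now and then, are a little off and sometimes report something else, mostly with a low value. They report only what shows in the picture. A call takes as long as a camera call. They do not tell look-alikes from the thing itself.
- cams.recognise(camera, thing): "box" ([left, top, width, height] in pixels, round what is visible of it).
- cams.outline_of(camera, thing): "region" (400x640 bool, what is visible of it) and "box" ([left, top, width, height] in pixels, round what is visible of it).
The state is a dict: "clock": time; "joint_pos": joint angles; "joint_velocities": joint speeds; "tau": joint torques, N m; "position": TCP position; "ee_rot": TCP orientation; "ft_force": force on the tool from outside, world axes, zero at the start; "torque": the same for the moment, N m; "grip_width": opening from 0.0 (shut) to 1.0 (fully open).
Only numpy, scipy, OpenCV 4.12 (cv2) and the standard library are available. Lean on these libraries where they do the work, as an engineer would, in place of code of your own. Each camera call takes 0.05 s, during which the arm holds its last target.

## Task

The balance rocks because the foot under its red-capped corner screw has lost its pad and hangs clear of the bench. With the fingertips, push the yellow wedge along the bench, thin end first, under that foot until it is snug and the balance stands level and no longer rocks, then press down lightly on the red cap to check that the corner stays up, and move clear. Do not pick up or carry anything, do not shove the balance along, and leave the bottles, beaker, spatula, vial and the dish on the pan alone.

Things in the scene. Friction and masses are not known exactly. Their poses are not given: they have to be found in the camera images.
- balance: White balance, 2 to 3 kg, free-standing. Base plate 200 (x) by 250 mm (y), 26 to 36 mm above the bench; housing x -75..95, y -80..80, 76 mm high; pan top 84 mm. Screw feet at x +-80, y +-105: three with rubber pads and black caps, one (x -80, y +105) padless, red cap; 2 to 3 N down there rocks it. Origin: on the bench under the plate's centre, z up; side -x (display) faces the robot.
- red_foot (a point): Lowest point of the padless foot under the red-capped corner: a steel ball of 16 mm diameter, its lowest point 9 mm above the bench when the balance stands level, 20 mm in from the plate's front and side edges. Axes as the balance.
- red_cap (a point): Centre of the top face of the red cap straight above that foot: 28 mm diameter, 48 mm above the bench, 12 mm above the plate. Axes as the balance.
- wedge: Yellow wedge, 60 g, 96 mm long (x), 44 wide (y). Top slopes evenly from 3 mm high at the thin end (+x) to 19 at the blunt end; 9 mm high 12 mm from its centre towards the thin end. Lies before the balance, thin end roughly towards the red foot. Slides alone under 1 N; wedging, the push rises (5 to 6 N is snug; 12 N may shift the balance). Origin: underside centre, z up.
- wedge_butt (a point): Middle of the wedge's upright blunt end face (44 mm wide, 19 mm high), 10 mm above the bench: the face to push on. Axes as the wedge.
- pan (a point): Centre of the top of the balance's steel pan, 110 mm diameter, 84 mm above the bench. Axes as the balance.
- amber_bottle: Amber glass reagent bottle, black cap, 62 mm across, 150 mm tall; to be left alone. Origin: centre of its underside.
- white_jar: White plastic jar, green cap, 68 mm across, 110 mm tall; to be left alone. Origin: centre of its underside.
- blue_cap_bottle: White plastic bottle, blue cap, 60 mm across, 140 mm tall; to be left alone. Origin: centre of its underside.
- beaker: Glass beaker, 60 mm across, 70 mm tall; to be left alone. Origin: centre of its underside.
- spatula: Steel spatula lying on the bench, 170 mm long; to be left alone. Origin: centre of its underside.
- vial: Small amber vial with a white lid, 28 mm across, 50 mm tall, standing in front of the balance; to be left alone. Origin: centre of its underside.
- dish: Aluminium weighing dish, 64 mm across, 18 mm tall, on the balance's pan; to be left alone. Origin: centre of its underside.
Not all that is in view belongs to the job. Several things look just like the wedge: the one meant starts farthest from the robot's base.

How it is judged:
On the way, in this order (a step that is already met when the one before it is completed fails the run):
1. the wedge is snug under the red-capped foot and the balance is level (y of red_foot in the frame of wedge between -0.022 and 0.022 m and x of red_foot in the frame of wedge between -0.04 and 0.04 m and contact force between wedge and balance above 0.4 N and angle between balance's own z axis and vertical below 0.018 rad), for 0.2 s.
2. the fingers press on the red cap and the corner stays up (contact force between the fingers and balance above 2 N and horizontal distance between the grasp point and red_cap below 0.035 m and angle between balance's own z axis and vertical below 0.018 rad and height (world z) of red_foot above 0.007 m), for 0.1 s.
At the end, for the whole second after the job is handed in: The wedge lies under the red-capped foot (the foot over its width and at least 8 mm from its ends), bearing on it with more than 0.4 N; the balance stands level within 0.018 rad (1 degree), within 20 mm of where it stood, all at rest (all of step 1 and linear speed of each of balance, wedge below 0.01 m/s and distance of balance from where it was at the start of the episode below 0.02 m); the robot touches nothing.
It fails at once if the wedge is lifted off the bench or stood up (height (world z) of wedge above 0.01 m or angle between wedge's own z axis and vertical above 0.25 rad).
It fails at once if the balance is lifted, tipped or shoved more than 20 mm (distance of balance from where it was at the start of the episode above 0.02 m or angle between balance's own z axis and vertical above 0.12 rad).
It fails at once if the balance is pressed harder than 40 N (contact force between the fingers and balance above 40 N).
It fails at once if a bottle, the beaker, the spatula or the vial is moved more than 15 mm (distance of any of amber_bottle, white_jar, blue_cap_bottle, beaker, spatula, vial from where it was at the start of the episode above 0.015 m).
It fails at once if the dish is moved off its place on the pan (distance of dish from where it was at the start of the episode above 0.03 m or horizontal distance between dish and pan above 0.035 m).
It also fails if it takes over 53 s, if anything falls off the work surface, if the arm or the gripper's body presses on something with over 40 N, if the wrist force passes 120 N, or if a joint passes its speed limit or range.

## Working session

There is one attempt and no reset: what is moved stays moved. The work goes in short steps, Python scripts to look and compute and a shell command to move; the robot and the scene stay as the last step left them, time stands still between calls to the robot, and variables do not carry over. Pictures are saved under pics/ and viewed, and the job is handed in when it is done.

```bash
ls; mkdir -p pics
python3 - <<'E'
from workcell import manip,cams
import cv2,numpy as np
o=manip.get_obs();print(o)
for n in ["scene","side","wrist"]:
    c=cams.camera(n);cv2.imwrite(f"pics/{n}0.png",c["color"]);np.savez(f"pics/{n}0.npz",**c)
    print(n,c["camera_matrix"].tolist(),c.get("origin"),c.get("attitude"),c.get("T_tool_cam"))
    for t in ["wedge","balance","vial","red_cap"]:
        print(t,[(r["box"],round(r["conf"],2)) for r in cams.recognise(n,t)])
E
```

```text
pics
{'clock': 0.0, 'joint_pos': array([ 1.23737698,  0.33288171, -0.06468372,  1.46089252,  0.02156978,
        1.349941  , -0.0885007 ]), 'joint_velocities': array([-0.0006517 , -0.00052237, -0.00145735, -0.00064625, -0.00209676,
       -0.00061666, -0.00182226]), 'tau': array([-1.18848020e-04, -6.25440860e+01,  4.94519121e-02, -3.91611958e+01,
        1.63180690e-02,  9.99002892e-03,  2.59409381e-05]), 'position': array([ 0.19103163, -0.59470244,  0.23053305]), 'ee_rot': array([-0.69849203, -0.10994492,  0.69867767, -0.10895192]), 'ft_force': array([ 0.47649425,  0.56127084, -0.98183389]), 'torque': array([ 0.0184038 ,  0.02699529, -0.05124224]), 'grip_width': 1.0012370622472408}
scene [[498.3364069085605, 0.0, 319.38136493507494], [0.0, 498.3364069085605, 195.27891846177135], [0.0, 0.0, 1.0]] [ 1.13365198 -0.5840131   0.98094642] [ 0.85734402  0.35524797 -0.13704281 -0.34638041] None
wedge [([248.2, 205.3, 39.2, 16.0], 0.91), ([302.1, 131.8, 28.2, 20.1], 0.87), ([299.9, 163.7, 36.8, 23.5], 0.85), ([306.6, 197.7, 39.4, 26.5], 0.72)]
balance [([273.4, 214.7, 135.4, 113.2], 0.8)]
vi
[... 383 characters left out ...]
322.6, 43.0, 47.3], 0.94), ([294.7, 267.8, 50.9, 41.2], 0.9), ([291.6, 222.1, 39.2, 30.6], 0.68), ([354.8, 223.0, 42.7, 18.4], 0.68)]
balance [([234.4, 131.0, 123.0, 86.9], 0.83)]
vial [([346.3, 183.0, 15.2, 17.5], 0.78)]
red_cap [([234.9, 132.6, 125.5, 86.5], 0.81)]
wrist [[309.70691628693146, 0.0, 318.4382463676976], [0.0, 309.70691628693146, 196.335634808532], [0.0, 0.0, 1.0]] None None [[ 9.77148835e-05 -2.85739408e-01  9.58307352e-01 -1.43402315e-01]
 [ 9.99999914e-01  4.13500096e-04  2.13276019e-05  8.57613799e-04]
 [-4.02354319e-04  9.58307268e-01  2.85739424e-01 -7.14862965e-02]
 [ 0.00000000e+00  0.00000000e+00  0.00000000e+00  1.00000000e+00]]
wedge []
balance []
vial []
red_cap []
```

View pics/scene0.png

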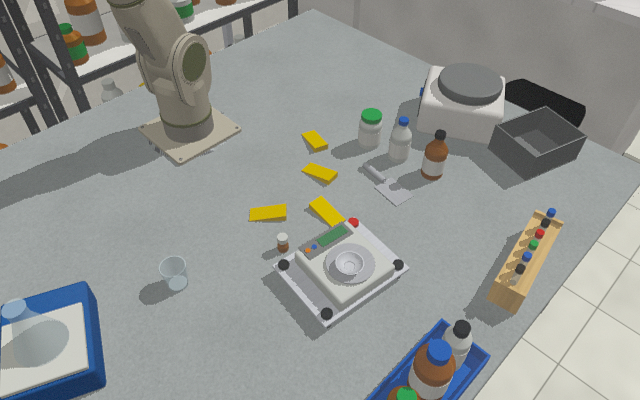

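View pics/side0.png

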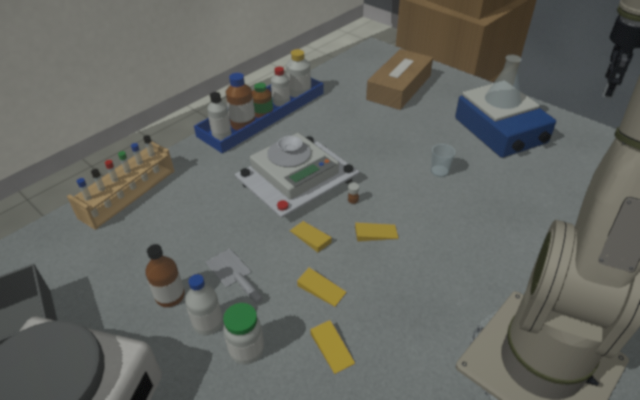

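```bash
cat > h.py <<'E'
import numpy as np,cv2
from scipy.spatial.transform import Rotation as R
def cloud(c):
    K=c["camera_matrix"];d=c["depth"];v,u=np.mgrid[0:400,0:640]
    p=np.stack([(u-K[0,2])/K[0,0]*d,(v-K[1,2])/K[1,1]*d,d],-1)
    return p@R.from_quat(c["attitude"]).as_matrix().T+c["origin"]
E
python3 - <<'E'
from h import *
for n in ["scene","side"]:
    c=dict(np.load(f"pics/{n}0.npz"));P=cloud(c);d=c["depth"]
    hsv=cv2.cvtColor(c["color"],cv2.COLOR_BGR2HSV)
    print(n,hsv[205:225:5,255:280:5].tolist()[1][:3])
    m=(hsv[...,0]>18)&(hsv[...,0]<34)&(hsv[...,1]>120)&(d>0)&(hsv[...,2]>60)
    k,l,s,ce=cv2.connectedComponentsWithStats(m.astype(np.uint8))
    for i in range(1,k):
        if s[i,4]>80:
            p=P[l==i]
            q=p[:,:2].astype(np.float32);r=cv2.minAreaRect(q)
            print(s[i].tolist(),"mean",p.mean(0).round(3),"z",np.percentile(p[:,2],[2,50,98]).round(3),"rect",np.round(r[0],3),np.round(r[1],3),round(r[2],1))
    m=((hsv[...,0]<8)|(hsv[...,0]>172))&(hsv[...,1]>130)&(d>0)&(hsv[...,2]>60)
    k,l,s,ce=cv2.connectedComponentsWithStats(m.astype(np.uint8))
    for i in range(1,k):
        if s[i,4]>20:
            p=P[l==i];print("red",s[i].tolist(),p.mean(0).round(4),np.percentile(p[:,2],[5,50,95]).round(3))
E
```

```text
scene [[26, 255, 203], [26, 242, 202], [26, 242, 202]]
[302, 130, 26, 22, 324] mean [0.317 0.235 0.01 ] z [0.001 0.01  0.019] rect [0.307 0.241] [0.047 0.106] 70.4
[302, 162, 36, 23, 423] mean [0.426 0.147 0.01 ] z [0.001 0.01  0.02 ] rect [0.42  0.149] [0.1   0.048] 6.9
[309, 196, 37, 31, 535] mean [0.539 0.054 0.01 ] z [0.001 0.01  0.019] rect [0.533 0.056] [0.052 0.111] 83.5
[249, 204, 38, 17, 539] mean [ 0.438 -0.056  0.01 ] z [-0.    0.01  0.02] rect [ 0.428 -0.051] [0.096 0.067] 44.6
red [348, 218, 11, 9, 66] [0.6341 0.0538 0.0474] [0.044 0.048 0.051]
red [535, 229, 10, 9, 70] [0.9889 0.2791 0.1163] [0.107 0.119 0.122]
side [[80, 13, 115], [80, 13, 115], [84, 11, 113]]
[292, 50, 11, 10, 96] mean [ 0.995 -0.374  0.139] z [0.13  0.14  0.145] rect [ 0.998 -0.378] [0.031 0.048] 44.4
[291, 222, 40, 29, 583] mean [0.532 0.057 0.01 ] z [0.002 0.011 0.019] rect [0.538 0.055] [0.047 0.099] 86.6
[356, 223, 42, 17, 595] mean [ 0.432 -0.053  0.01 ] z [0.002 0.01  0.019] rect [ 0.432 -0.057] [0.095 0.05 ] 47.8
[298, 269, 48, 37, 869] mean [0.418 0.15  0.01 ] z [0.001 0.01  0.018] rect [0.418 0.148] [0.095 0.047] 9.0
[311, 321, 43, 52, 1147] mean [0.307 0.239 0.01 ] z [0.001 0.01  0.019] rect [0.306 0.236] [0.05  0.097] 70.5
red [275, 67, 8, 7, 42] [ 0.9949 -0.2952  0.1191] [0.113 0.12  0.123]
red [106, 160, 6, 8, 38] [0.9832 0.2806 0.1169] [0.109 0.118 0.121]
red [278, 201, 9, 8, 57] [0.6275 0.0545 0.0469] [0.045 0.047 0.05 ]
```

```bash
cat >> h.py <<'E'
def wedgefit(c,guess=None,verbose=True):
    P=cloud(c);d=c["depth"];hsv=cv2.cvtColor(c["color"],cv2.COLOR_BGR2HSV)
    m=(hsv[...,0]>18)&(hsv[...,0]<34)&(hsv[...,1]>120)&(d>0)&(hsv[...,2]>60)
    k,l,s,ce=cv2.connectedComponentsWithStats(m.astype(np.uint8))
    out=[]
    for i in range(1,k):
        if s[i,4]<80: continue
        p=P[l==i]
        if p[:,2].mean()>.03: continue
        q=p[:,:2].mean(0)
        if guess is not None and np.hypot(*(q-guess))>.05: continue
        er=cv2.erode((l==i).astype(np.uint8),np.ones((3,3)))>0
        p2=P[er]
        A=np.c_[p2[:,:2]-q,np.ones(len(p2))]
        w=np.ones(len(p2),bool)
        for _ in range(5):
            x=np.linalg.lstsq(A[w],p2[w,2],rcond=None)[0];r=p2[:,2]-A@x;w=abs(r)<.003
        g=x[:2];yaw=np.arctan2(-g[1],-g[0])
        u=np.array([np.cos(yaw),np.sin(yaw)]);n=np.array([-u[1],u[0]])
        ra=cv2.minAreaRect(p[:,:2].astype(np.float32))
        e=np.percentile((p[:,:2]-q)@u,[1,99]);f=np.percentile((p[:,:2]-q)@n,[1,99])
        ctr=q+u*e.mean()+n*f.mean()
        # z=11 mid height line
        zc=(11e-3-x[2])/np.hypot(*g); c2=q-u*zc*1+n*f.mean()
        print("n",s[i,4],"yaw",yaw.round(3),"slope",np.hypot(*g).round(3),"ctr(ext)",ctr.round(4),"ctr(height)",c2.round(4),"len",np.ptp(e).round(3),np.ptp(f).round(3),"rect",np.round(ra[0],3),np.round(ra[1],3),round(ra[2],1))
E
python3 - <<'E'
from h import *
for n in ["scene","side"]:
    c=dict(np.load(f"pics/{n}0.npz"));P=cloud(c);d=c["depth"];print(n)
    wedgefit(c,np.array([.535,.056]))
    # black caps
    g=cv2.cvtColor(c["color"],cv2.COLOR_BGR2GRAY)
    m=(g<60)&(d>0)&(abs(P[...,2]-.045)<.01)
    k,l,s,ce=cv2.connectedComponentsWithStats(m.astype(np.uint8))
    for i in range(1,k):
        if s[i,4]>15: print("blk",s[i].tolist(),P[l==i].mean(0).round(4))
    # plate
    m=(abs(P[...,2]-.036)<.004)&(g>120)&(d>0)
    k,l,s,ce=cv2.connectedComponentsWithStats(m.astype(np.uint8))
    for i in range(1,k):
        if s[i,4]>300:
            r=cv2.minAreaRect(P[l==i][:,:2].astype(np.float32));print("plate",s[i].tolist(),r)
E
python3 - <<'E'
import cv2
for n,x,y,w,h in [("scene",230,170,190,160),("side",220,120,190,140)]:
    i=cv2.imread(f"pics/{n}0.png")[y:y+h,x:x+w];cv2.imwrite(f"pics/{n}0c.png",cv2.resize(i,None,fx=4,fy=3.7))
E
```

```text
scene
n 535 yaw 0.185 slope 0.159 ctr(ext) [0.5401 0.0557] ctr(height) [0.5372 0.0552] len 0.098 0.057 rect [0.533 0.056] [0.052 0.111] 83.5
blk [13, 15, 11, 9, 53] [-0.972  -0.101   0.0457]
blk [30, 375, 70, 25, 356] [ 0.5332 -0.636   0.0457]
plate [354, 222, 47, 42, 411] ((0.7089272737503052, 0.052111800760030746), (0.02527921088039875, 0.14435067772865295), 82.33101654052734)
plate [272, 251, 138, 77, 1740] ((0.698498010635376, -0.06165297329425812), (0.2510916590690613, 0.2014184296131134), 82.3159408569336)
side
n 583 yaw -0.128 slope 0.164 ctr(ext) [0.5373 0.0543] ctr(height) [0.5336 0.0548] len 0.095 0.046 rect [0.538 0.055] [0.047 0.099] 86.6
blk [421, 66, 9, 10, 24] [ 0.7351 -0.7008  0.0446]
blk [311, 80, 12, 11, 31] [ 0.9464 -0.4073  0.0375]
blk [218, 99, 78, 45, 157] [ 0.9407 -0.1471  0.038 ]
blk [255, 101, 18, 10, 98] [ 0.9753 -0.2069  0.045 ]
blk [458, 105, 96, 45, 670] [ 0.3781 -0.5541  0.0457]
blk [344, 165, 9, 7, 49] [ 0.6005 -0.1527  0.0459]
blk [241, 169, 8, 7, 42] [0.7852 0.0335 0.0463]
blk [0, 278, 36, 20, 258] [0.857  0.5886 0.045 ]
blk [42, 279, 11, 41, 91] [0.7807 0.5612 0.0451]
blk [571, 376, 28, 16, 121] [-0.075   0.0141  0.0451]
blk [141, 381, 12, 19, 91] [0.4688 0.5331 0.0453]
plate [235, 167, 124, 50, 1256] ((0.6954690217971802, -0.06163842976093292), (0.2517176866531372, 0.2008691132068634), 82.4261245727539)
```

View pics/side0c.png

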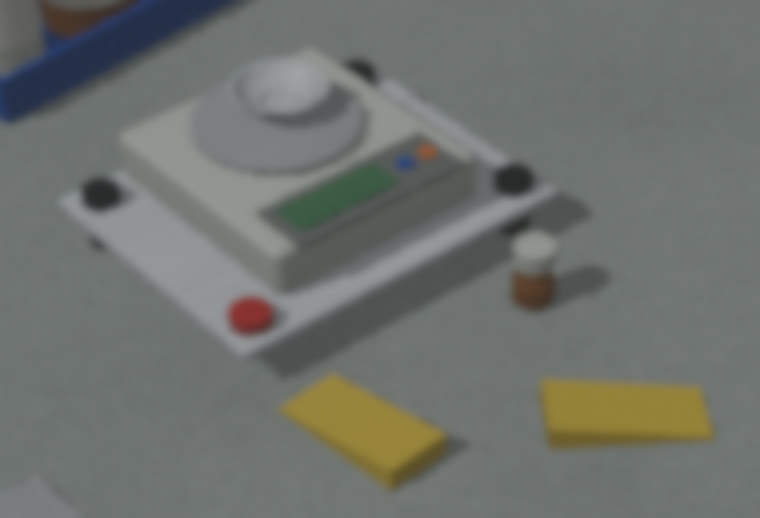

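View pics/scene0c.png

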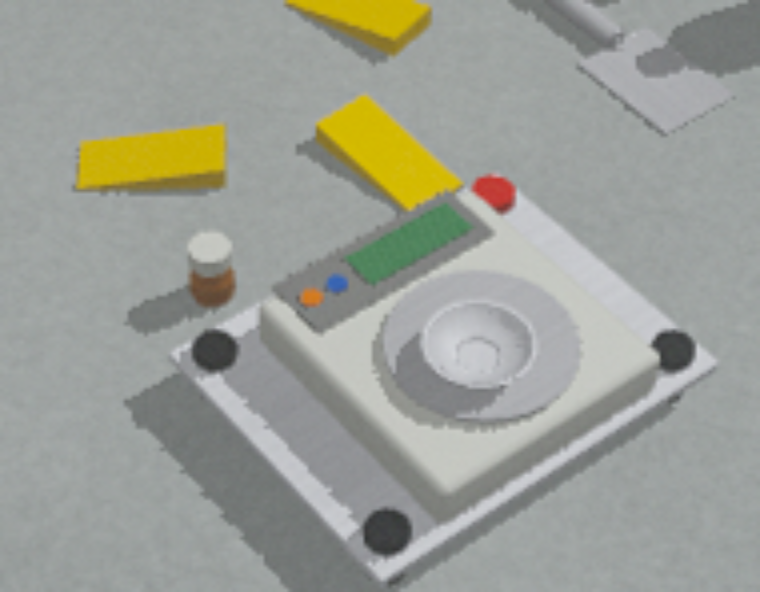

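```bash
cat >> h.py <<'E'
from scipy.optimize import minimize
def proj(c,X):
    K=c["camera_matrix"];p=(X-c["origin"])@R.from_quat(c["attitude"]).as_matrix()
    return np.c_[K[0,0]*p[:,0]/p[:,2]+K[0,2],K[1,1]*p[:,1]/p[:,2]+K[1,2]]
def wpts(x,y,t):
    b=np.array([[-.048,-.022,0],[-.048,.022,0],[.048,-.022,0],[.048,.022,0],[-.048,-.022,.019],[-.048,.022,.019],[.048,-.022,.003],[.048,.022,.003]])
    return b@R.from_euler('z',t).as_matrix().T+[x,y,0]
def silfit(c,x0,hide=None):
    hsv=cv2.cvtColor(c["color"],cv2.COLOR_BGR2HSV)
    m=((hsv[...,0]>18)&(hsv[...,0]<36)&(hsv[...,1]>100)&(hsv[...,2]>40)).astype(np.uint8)
    S=8
    q=proj(c,wpts(*x0));a=np.floor(q.min(0)).astype(int)-8;b=np.ceil(q.max(0)).astype(int)+8
    sat=hsv[a[1]:b[1],a[0]:b[0],1].astype(np.float32)
    k,l,s,ce=cv2.connectedComponentsWithStats(m);i=np.argmin([np.hypot(*(ce[j]-q.mean(0)))+(1e6 if j==0 or s[j,4]<60 else 0) for j in range(k)])
    mm=(l==i)[a[1]:b[1],a[0]:b[0]].astype(np.float32)
    occ=None
    M=cv2.resize(mm,None,fx=S,fy=S,interpolation=cv2.INTER_LINEAR)
    M=cv2.GaussianBlur(M,(0,0),4)
    def cost(z):
        v=np.array([x0[0]+z[0]*.01,x0[1]+z[1]*.01,x0[2]+z[2]*.1])
        h=cv2.convexHull(((proj(c,wpts(*v))-a+.5)*S).astype(np.float32))
        I=np.zeros_like(M);cv2.fillConvexPoly(I,np.round(h*16).astype(np.int32),1.,shift=4)
        I=cv2.GaussianBlur(I,(0,0),4)
        D=(I-M)**2
        if hide is not None:
            from numpy import ones
            H=cv2.resize(hide[a[1]:b[1],a[0]:b[0]].astype(np.float32),None,fx=S,fy=S)>.3
            D=D[~H]
        return D.sum()/S/S
    best=min((minimize(cost,[dx,0,dt],method='Nelder-Mead',options=dict(xatol=1e-3,fatol=1e-3,initial_simplex=np.array([[dx,0,dt],[dx+.5,0,dt],[dx,.5,dt],[dx,0,dt+1]]))) for dx in (-.3,.3) for dt in (-1,0,1)),key=lambda r:r.fun)
    z=best.x;return np.round([x0[0]+z[0]*.01,x0[1]+z[1]*.01,x0[2]+z[2]*.1],4),round(best.fun,1)
E
python3 - <<'E'
from h import *
for n in ["scene","side"]:
    c=dict(np.load(f"pics/{n}0.npz"))
    # hide: plate region in front
    bal=cv2.convexHull(proj(c,np.array([[x,y,.036] for x in(-.1,.1) for y in (-.125,.125)])@R.from_euler('z',-.134).as_matrix().T+[.697,-.0616,0]).astype(np.float32))
    H=np.zeros((400,640),np.uint8);cv2.fillConvexPoly(H,bal.astype(np.int32),1);H=cv2.dilate(H,np.ones((3,3)))>0
    print(n,silfit(c,[.535,.055,0.],H))
    from workcell import cams
    for t in ("vial","spatula","white_jar","blue_cap_bottle","amber_bottle"):
        P=cloud(c)
        for r in cams.outline_of(n,t)[:2]:
            p=P[r["region"]&(c["depth"]>0)];print(t,round(r["conf"],2),np.median(p,0).round(3),np.percentile(p,5,axis=0).round(3),np.percentile(p,95,axis=0).round(3))
E
```

```text
scene (array([ 0.5411,  0.0568, -0.0609]), np.float64(1.0))
vial 0.77 [ 0.554 -0.11   0.038] [ 0.541 -0.117  0.01 ] [ 0.56  -0.097  0.051]
spatula 0.98 [0.598 0.248 0.004] [ 0.509  0.218 -0.   ] [0.651 0.272 0.02 ]
white_jar 0.85 [0.445 0.331 0.075] [0.413 0.318 0.012] [0.463 0.367 0.111]
blue_cap_bottle 0.8 [0.543 0.347 0.071] [0.516 0.335 0.008] [0.561 0.371 0.136]
amber_bottle 0.67 [0.653 0.359 0.078] [0.626 0.347 0.006] [0.673 0.385 0.148]
side (array([ 0.5403,  0.053 , -0.0655]), np.float64(16.9))
vial 0.64 [ 0.539 -0.099  0.035] [ 0.531 -0.113  0.007] [ 0.552 -0.093  0.05 ]
spatula 0.68 [0.597 0.252 0.003] [ 0.498  0.215 -0.   ] [0.649 0.272 0.019]
white_jar 0.62 [0.41  0.36  0.084] [0.395 0.328 0.011] [0.447 0.383 0.111]
blue_cap_bottle 0.93 [0.513 0.372 0.084] [0.5   0.346 0.013] [0.535 0.392 0.139]
amber_bottle 0.79 [0.622 0.384 0.084] [0.61  0.356 0.008] [0.647 0.406 0.149]
```

```bash
cat >> h.py <<'E'
def to(target,obs,yaw=None):
    T=R.from_quat(obs["ee_rot"]);d=T.inv().apply(np.array(target)-obs["position"])*1000
    print("tool shift mm",d.round(1))
    if yaw is not None:
        X=np.array([0,0,-1.]);Y=np.array([-np.sin(yaw),np.cos(yaw),0])
        for s in(1,-1):
            M=np.c_[X,s*Y,np.cross(X,s*Y)];print("rotvec",s,(T.inv()*R.from_matrix(M)).as_rotvec().round(3))
E
python3 - <<'E'
from h import *
from workcell import manip
o=manip.get_obs();print(o["clock"],R.from_quat(o["ee_rot"]).as_matrix().round(3))
to([.43,-.3,.2],o,-.063);to([.44,.062,.2],o)
E
```

```text
1.25 [[ 0.     0.306 -0.952]
 [-0.    -0.952 -0.306]
 [-1.     0.    -0.   ]]
tool shift mm [  31.3 -207.9 -317.6]
rotvec 1 [-2.768  0.    -0.   ]
rotvec -1 [ 0.374 -0.    -0.   ]
tool shift mm [  31.3 -549.5 -437.9]
```

```bash
python3 -m handwheel '4 -26 -40 0 0 0 12; 4 -26 -40 0 0 0 12; 4 -26 -40 0 0 0 12; 4 -26 -40 0 0 0 12; 4 -26 -40 0 0 0 12; 4 -26 -40 0 0 0 12; 4 -26 -40 0 0 0 12; 3 -26 -38 0 0 0 12' 20; python3 -m handwheel '0 -43 -15 0 0 0 12; 0 -43 -15 0 0 0 12; 0 -43 -15 0 0 0 12; 0 -43 -15 0 0 0 12; 0 -43 -15 0 0 0 12; 0 -43 -15 0 0 0 12; 0 -43 -15 0 0 0 12; 0 -43 -15 0 0 0 12'; python3 -m handwheel '0 0 0 0.125 0 0 12; 0 0 0 0.125 0 0 12; 0 0 0 0.124 0 0 12; 0 0 0 0 0 0 12; 0 0 0 0 0 0 12'
python3 - <<'E'
from h import *
from workcell import manip
o=manip.get_obs();print(o["clock"],o["joint_pos"].round(2),o["grip_width"],o["ft_force"])
to([.455,.060,.1],o,-.063)
E
```

```text
clock: 2.05
position: [0.4314, -0.298, 0.2004]
ee_rot: [0.699, 0.109, -0.698, 0.11]
ft_force: [0.1, -0.5, 0.4]
grip_width: 0.139
clock: 2.85
position: [0.4391, 0.0662, 0.2006]
ee_rot: [0.699, 0.109, -0.698, 0.11]
ft_force: [2.0, -0.4, -0.9]
grip_width: 0.138
clock: 3.35
position: [0.4394, 0.0644, 0.2004]
ee_rot: [0.707, -0.021, -0.707, -0.021]
ft_force: [0.0, 0.2, 0.1]
grip_width: 0.142
3.35 [ 0.47 -0.02 -0.7   1.92 -0.01  1.23 -1.86] 0.1421185121881556 [0.02818143 0.2098659  0.09378028]
tool shift mm [100.4   3.4 -15.8]
rotvec 1 [-3.138  0.    -0.   ]
rotvec -1 [ 0.003 -0.    -0.   ]
```

```bash
python3 -m handwheel '34 1.5 -5 0 0 0 12; 34 1.5 -5 0 0 0 12; 34 1.5 -5 0 0 0 12; 34 0 0 0 0 0 12; 30 0 0 0 0 0 12; 20 0 0 0 0 0 12; 8 0 0 0 0 0 12; 0 0 0 0 0 0 12'
python3 - <<'E'
from h import *
from workcell import manip,cams
o=manip.get_obs();print(o["position"].round(4),o["ft_force"].round(2))
for n in("scene","side"):
    c=cams.camera(n)
    x,y,w,h=(230,160,190,150) if n=="scene" else (220,140,190,150)
    cv2.imwrite(f"pics/{n}1.png",cv2.resize(c["color"][y:y+h,x:x+w],None,fx=4,fy=4))
E
```

```text
clock: 4.15
position: [0.4536, 0.059, 0.0058]
ee_rot: [-0.706, 0.022, 0.707, 0.022]
ft_force: [-0.2, -0.4, 0.8]
grip_width: 0.141
[0.4536 0.059  0.0058] [-0.22 -0.36  0.76]
```

View pics/scene1.png

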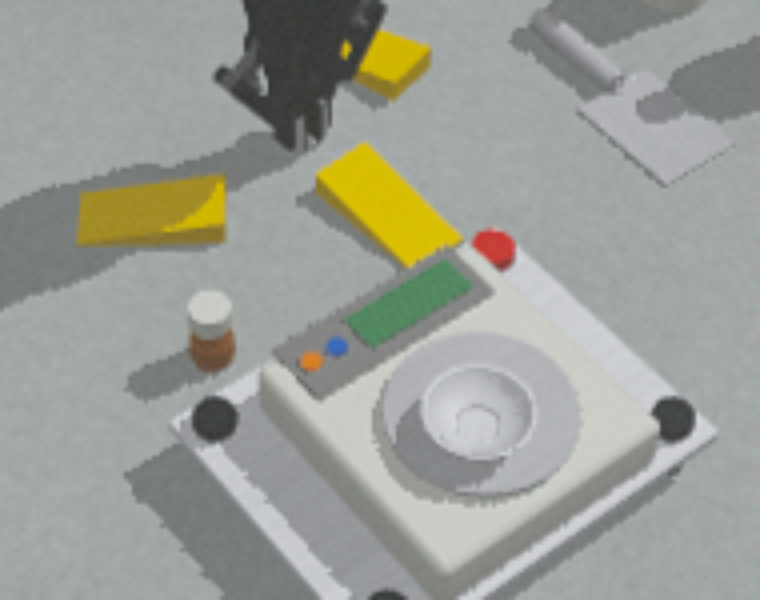

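View pics/side1.png

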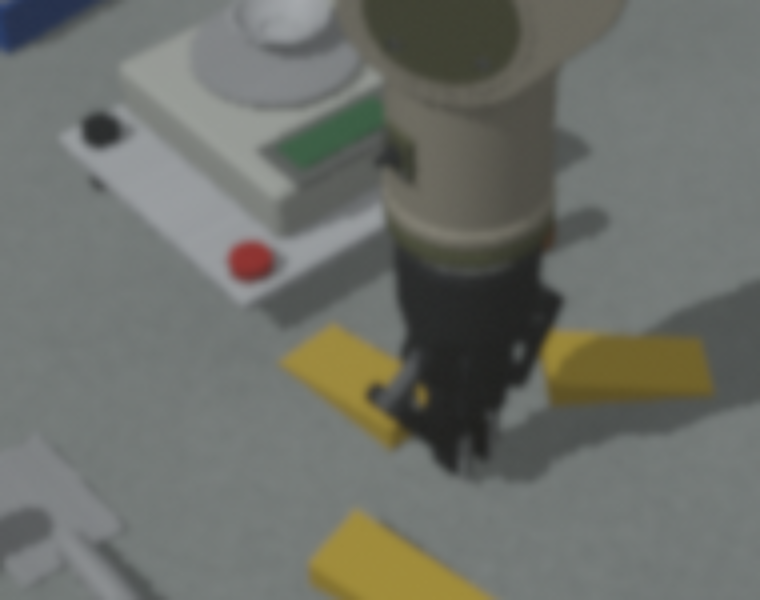

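```bash
python3 -m handwheel '0 0 -8 0 0 0 12; 0 0 -8 0 0 0 12; 0 0 -6 0 0 0 12; 0 0 -6 0 0 0 12; 0 0 -6 0 0 0 12; 0 0 -6 0 0 0 12; 0 0 -6 0 0 0 12; 0 0 -4 0 0 0 12'
python3 -m handwheel '0 0 -6 0 0 0 12; 0 0 -6 0 0 0 12; 0 0 -6 0 0 0 12; 0 0 -6 0 0 0 12;0 0 -4 0 0 0 12; 0 0 0 0 0 0 12'
python3 - <<'E'
from h import *
from workcell import manip,cams
o=manip.get_obs();print(o["position"].round(4),o["ft_force"].round(2))
for n in("scene","side"):
    c=cams.camera(n);np.savez(f"pics/{n}2.npz",**c)
    x,y,w,h=(230,160,190,150) if n=="scene" else (220,140,190,150)
    cv2.imwrite(f"pics/{n}2.png",cv2.resize(c["color"][y:y+h,x:x+w],None,fx=4,fy=4))
E
```

```text
clock: 5.05
position: [0.5045, 0.0558, 0.0063]
ee_rot: [0.707, -0.022, -0.707, -0.022]
ft_force: [-0.5, 0.7, 0.1]
grip_width: 0.141
clock: 5.65
position: [0.5325, 0.0541, 0.0063]
ee_rot: [0.707, -0.022, -0.707, -0.022]
ft_force: [0.0, -0.9, 0.0]
grip_width: 0.141
[0.5325 0.0541 0.0063] [ 0.05 -0.88  0.01]
```

View pics/scene2.png

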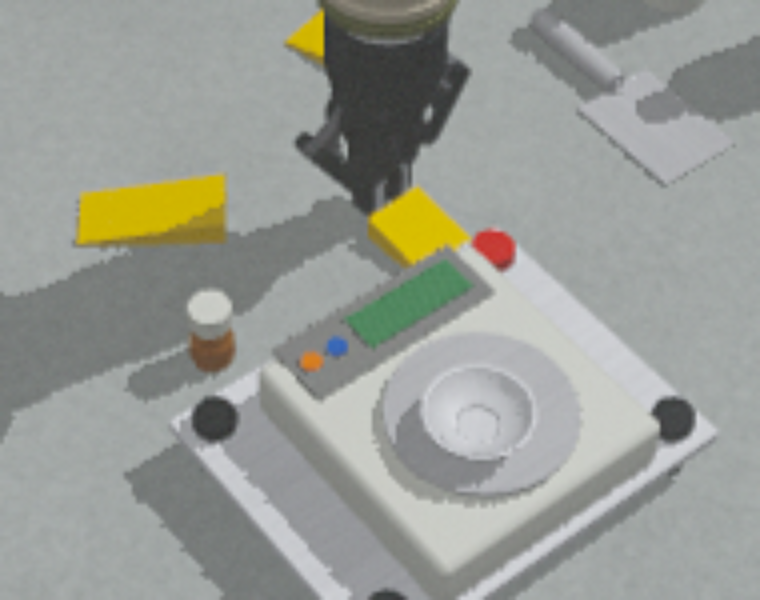

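View pics/side2.png

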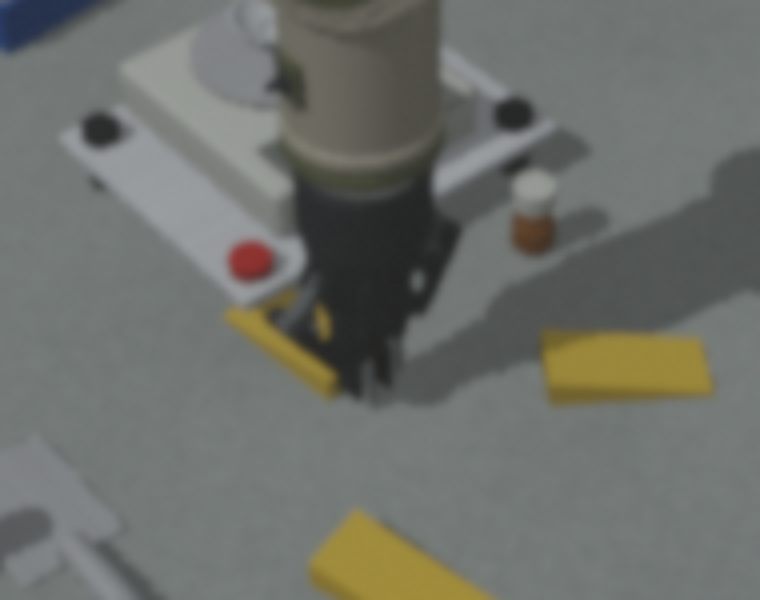

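Run:
```python
from h import *
c=dict(np.load("pics/scene2.npz"))
K=c["camera_matrix"]
for u,v in[(370,226),(416,188)]:
    u=230+u/4-.5;v=160+v/4-.5
    r=R.from_quat(c["attitude"]).apply([(u-K[0,2])/K[0,0],(v-K[1,2])/K[1,1],1]);p=c["origin"]+r*((.019-c["origin"][2])/r[2]);print(p.round(4))
```

```text
[0.5497 0.0296 0.019 ]
[0.5477 0.0746 0.019 ]
```

```bash
python3 -m handwheel '0 0 -5 0 0 0 12; 0 0 -4 0 0 0 12; 0 0 -3 0 0 0 12; 0 0 -2 0 0 0 12; 0 0 0 0 0 0 12'; python3 -m handwheel '0 0 -1.5 0 0 0 12; 0 0 0 0 0 0 12';python3 -m handwheel '0 0 -1.5 0 0 0 12; 0 0 0 0 0 0 12'
```

```text
clock: 6.25
position: [0.5461, 0.0532, 0.0063]
ee_rot: [0.707, -0.022, -0.707, -0.022]
ft_force: [0.1, -1.2, -0.5]
grip_width: 0.142
clock: 6.45
position: [0.5475, 0.0531, 0.0063]
ee_rot: [0.707, -0.022, -0.707, -0.022]
ft_force: [-0.4, -0.6, 0.6]
grip_width: 0.141
clock: 6.65
position: [0.549, 0.053, 0.0063]
ee_rot: [0.707, -0.022, -0.707, -0.022]
ft_force: [0.2, -0.4, 0.0]
grip_width: 0.14
```

```bash
for i in 1 2 3; do :; done; python3 -m handwheel '0 0 -1.5 0 0 0 12; 0 0 0 0 0 0 12'|grep -E 'pos|for';python3 -m handwheel '0 0 -1.5 0 0 0 12; 0 0 0 0 0 0 12'|grep -E 'pos|for';python3 -m handwheel '0 0 -1 0 0 0 12; 0 0 0 0 0 0 12'|grep -E 'pos|for';python3 -m handwheel '0 0 -1 0 0 0 12; 0 0 0 0 0 0 12'|grep -E 'pos|for'
```

```text
position: [0.5506, 0.0529, 0.0063]
ft_force: [0.0, 0.1, 0.6]
position: [0.552, 0.0528, 0.0063]
ft_force: [-0.4, -0.1, 0.9]
position: [0.553, 0.0527, 0.0063]
ft_force: [0.5, -0.8, -0.1]
position: [0.554, 0.0526, 0.0063]
ft_force: [-0.4, 0.1, 0.3]
```

```bash
python3 -m handwheel '0 0 -1 0 0 0 12; 0 0 0 0 0 0 12'|grep -E 'pos|for';python3 -m handwheel '0 0 -1 0 0 0 12; 0 0 0 0 0 0 12'|grep -E 'pos|for';python3 -m handwheel '0 0 -1 0 0 0 12; 0 0 0 0 0 0 12'|grep -E 'pos|for'
```

```text
position: [0.555, 0.0526, 0.0063]
ft_force: [0.6, 0.3, 0.3]
position: [0.556, 0.0526, 0.0063]
ft_force: [-0.4, -0.7, -0.5]
position: [0.557, 0.0524, 0.0063]
ft_force: [-0.3, -0.9, 0.1]
```

Run:
```python
from h import *
from workcell import manip,cams
o=manip.get_obs();print(o["position"].round(4),o["ft_force"].round(2))
n="scene"
c=cams.camera(n);np.savez(f"pics/{n}3.npz",**c)
x,y,w,h=(290,180,95,70)
cv2.imwrite(f"pics/{n}3.png",cv2.resize(c["color"][y:y+h,x:x+w],None,fx=8,fy=8))
```

```text
[0.557  0.0524 0.0063] [-0.31 -0.95  0.11]
```

View pics/scene3.png

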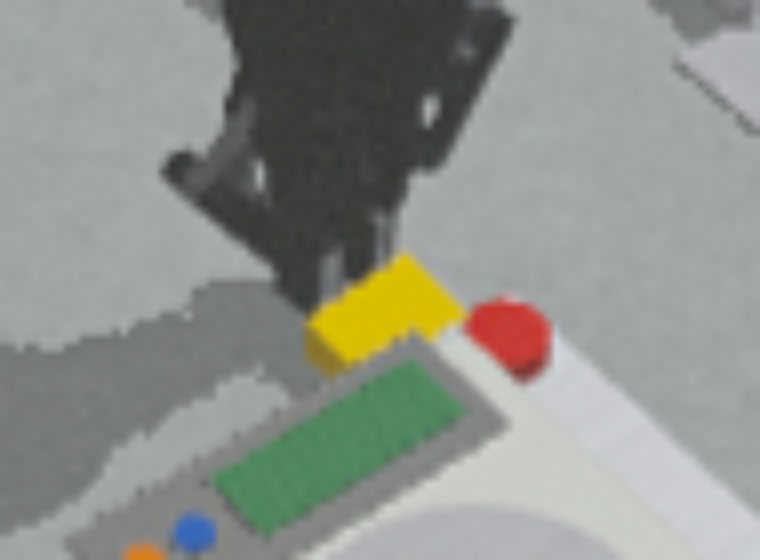

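```bash
cat >> h.py <<'E'
def ray(c,u,v,z):
    K=c["camera_matrix"];r=R.from_quat(c["attitude"]).apply([(u-K[0,2])/K[0,0],(v-K[1,2])/K[1,1],1]);return (c["origin"]+r*((z-c["origin"][2])/r[2])).round(4)
E
python3 - <<'E'
from h import *
c=dict(np.load("pics/scene3.npz"))
for u,v in[(308,322),(405,252)]: print(ray(c,290+u/8-.5,180+v/8-.5,.019))
print("cap",ray(c,290+510/8-.5,180+330/8-.5,.048))
E
python3 -m handwheel '0 0 -1 0 0 0 12; 0 0 0 0 0 0 12'|grep -E 'pos|for';python3 -m handwheel '0 0 -1 0 0 0 12; 0 0 0 0 0 0 12'|grep -E 'pos|for'
```

```text
[0.5694 0.0314 0.019 ]
[0.5707 0.0754 0.019 ]
cap [0.6326 0.0549 0.048 ]
position: [0.558, 0.0524, 0.0063]
ft_force: [-0.5, -0.6, -0.8]
position: [0.559, 0.0523, 0.0063]
ft_force: [0.2, 0.6, -0.3]
```

```bash
python3 -m handwheel '0 0 -1 0 0 0 12; 0 0 0 0 0 0 12'|grep -E 'pos|for';python3 -m handwheel '0 0 -1 0 0 0 12; 0 0 0 0 0 0 12'|grep -E 'pos|for';python3 -m handwheel '0 0 -1 0 0 0 12; 0 0 0 0 0 0 12'|grep -E 'pos|for'
```

```text
position: [0.5597, 0.0523, 0.0063]
ft_force: [-2.8, 0.2, 1.9]
position: [0.5602, 0.0523, 0.0062]
ft_force: [-5.5, 0.0, 4.2]
position: [0.5607, 0.0523, 0.0061]
ft_force: [-7.5, 0.2, 6.3]
```

```bash
python3 -m handwheel '0 0 0 0 0 0 12; 0 0 0 0 0 0 12; 0 0 0 0 0 0 12'; python3 -m handwheel '0 0 2 0 0 0 12; 0 0 4 0 0 0 12; 0 0 8 0 0 0 12; 0 0 10 0 0 0 12; 0 0 15 0 0 0 12; 0 0 0 0 0 0 12'
python3 - <<'E'
from h import *
from workcell import manip,cams
o=manip.get_obs();print(o["position"].round(4),o["ft_force"].round(2))
n="scene"
c=cams.camera(n);np.savez(f"pics/{n}4.npz",**c)
x,y,w,h=(260,160,150,112)
cv2.imwrite(f"pics/{n}4.png",cv2.resize(c["color"][y:y+h,x:x+w],None,fx=5,fy=5))
to([.62,.0542,.12],o)
E
```

```text
clock: 9.4
position: [0.5607, 0.0523, 0.0061]
ee_rot: [-0.706, 0.022, 0.708, 0.022]
ft_force: [-7.0, 0.4, 5.6]
grip_width: 0.136
clock: 10.0
position: [0.5208, 0.0546, 0.0061]
ee_rot: [-0.706, 0.022, 0.707, 0.022]
ft_force: [0.8, -0.1, 0.5]
grip_width: 0.141
[0.5208 0.0546 0.0061] [ 0.77 -0.08  0.46]
tool shift mm [-114.    -5.6  -98.9]
```

View pics/scene4.png

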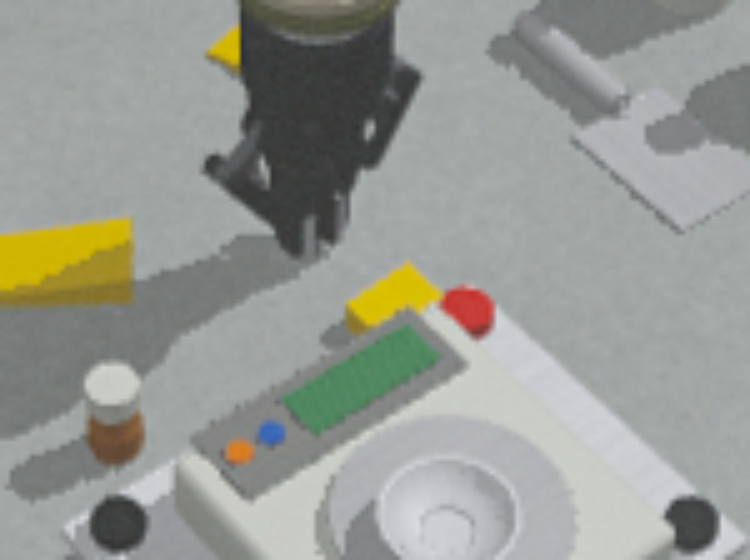

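```bash
python3 - <<'E'
from h import *
for k in(0,4):
    c=dict(np.load(f"pics/scene{k}.npz"));P=cloud(c);g=cv2.cvtColor(c["color"],cv2.COLOR_BGR2GRAY)
    Q=(P-[.697,-.0616,0])@R.from_euler('z',-.134).as_matrix()
    m=(abs(Q[...,0])<.095)&(abs(Q[...,1])<.12)&(abs(Q[...,2]-.036)<.006)&(np.hypot(abs(Q[...,0])-.08,abs(Q[...,1])-.105)>.017)&((abs(Q[...,1])>.085)|(Q[...,0]<-.08))
    p=Q[m];x=np.linalg.lstsq(np.c_[p[:,:2],np.ones(len(p))],p[:,2],rcond=None)[0];print(k,m.sum(),"tilt",x.round(4))
    hsv=cv2.cvtColor(c["color"],cv2.COLOR_BGR2HSV)
    r=((hsv[...,0]<8)|(hsv[...,0]>172))&(hsv[...,1]>130)&(abs(P[...,2]-.048)<.02)&(P[...,0]<.7)&(P[...,0]>.55);print("cap",P[r].mean(0).round(4))
c=dict(np.load("pics/scene4.npz"))
for u,v in[(347,307),(409,263)]: print(ray(c,260+u/5-.5,160+v/5-.5,.019))
E
python3 -m handwheel '-30 0 0 0 0 0 0; -40 0 0 0 0 0 0; -44 -3 -30 0 0 0 0; 0 -3 -40 0 0 0 0; 0 0 -40 0 0 0 0; 0 0 0 0 0 0 0; 0 0 0 0 0 0 0'
python3 - <<'E'
from h import *
from workcell import manip,cams
o=manip.get_obs();to([.632,.0535,.055],o)
E
```

```text
0 1183 tilt [-0.002   0.0014  0.0354]
cap [0.6341 0.0538 0.0474]
4 1187 tilt [-0.0005  0.0019  0.0354]
cap [0.6336 0.0543 0.047 ]
[0.5737 0.0303 0.019 ]
[0.5754 0.0747 0.019 ]
clock: 10.75
position: [0.6314, 0.0537, 0.1168]
ee_rot: [-0.706, 0.022, 0.707, 0.023]
ft_force: [-1.1, 0.6, 0.2]
grip_width: 0.0
tool shift mm [61.8  0.2 -0.6]
```

```bash
python3 -m handwheel '25 0 0 0 0 0 0; 20 0 0 0 0 0 0; 10 0 0 0 0 0 0; 6 0 0 0 0 0 0; 3 0 0 0 0 0 0; 0 0 0 0 0 0 0';python3 -m handwheel '1.5 0 0 0 0 0 0; 0 0 0 0 0 0 0'|grep -E 'pos|for';python3 -m handwheel '1 0 0 0 0 0 0; 0 0 0 0 0 0 0'|grep -E 'pos|for'; python3 -m handwheel '1 0 0 0 0 0 0; 0 0 0 0 0 0 0'|grep -E 'pos|for'
```

```text
clock: 11.35
position: [0.6313, 0.0537, 0.054]
ee_rot: [0.707, -0.022, -0.707, -0.022]
ft_force: [0.5, -0.2, -0.2]
grip_width: 0.001
position: [0.6315, 0.0536, 0.0525]
ft_force: [0.0, -0.7, -0.6]
position: [0.6312, 0.0536, 0.0511]
ft_force: [0.1, 1.0, 0.2]
position: [0.6311, 0.0536, 0.0499]
ft_force: [0.6, -0.8, -0.3]
```

```bash
python3 -m handwheel '1 0 0 0 0 0 0; 0 0 0 0 0 0 0'|grep -E 'pos|for';python3 -m handwheel '0.8 0 0 0 0 0 0; 0 0 0 0 0 0 0'|grep -E 'pos|for'; python3 -m handwheel '0.8 0 0 0 0 0 0; 0 0 0 0 0 0 0'|grep -E 'pos|for'
```

```text
position: [0.6311, 0.0536, 0.0489]
ft_force: [0.5, 0.3, 0.3]
position: [0.6312, 0.0536, 0.0483]
ft_force: [0.1, -0.7, 0.1]
position: [0.6313, 0.0536, 0.0482]
ft_force: [-2.5, -0.0, 7.2]
```

```bash
python3 -m handwheel '0.3 0 0 0 0 0 0; 0 0 0 0 0 0 0; 0 0 0 0 0 0 0; 0 0 0 0 0 0 0'|grep -E 'pos|for'; python3 -m handwheel '-3 0 0 0 0 0 0; -10 0 0 0 0 0 0; -30 0 0 0 0 0 0; -40 0 0 0 0 0 0;-40 0 20 0 0 0 0; 0 0 40 0 0 0 0; 0 0 40 0 0 0 0; 0 0 40 0 0 0 0'
python3 -m handwheel '0 0 40 0 0 0 0; 0 0 10 0 0 0 0; 0 0 0 0 0 0 0'
python3 - <<'E'
from h import *
from workcell import manip,cams
o=manip.get_obs();print(o["position"].round(4),o["ft_force"].round(2))
for n in("scene","side"):
    c=cams.camera(n);np.savez(f"pics/{n}5.npz",**c)
    x,y,w,h=(250,170,170,140) if n=="scene" else (220,110,170,140)
    cv2.imwrite(f"pics/{n}5.png",cv2.resize(c["color"][y:y+h,x:x+w],None,fx=4,fy=4))
    P=cloud(c);g=cv2.cvtColor(c["color"],cv2.COLOR_BGR2GRAY)
    Q=(P-[.697,-.0616,0])@R.from_euler('z',-.134).as_matrix()
    m=(abs(Q[...,0])<.095)&(abs(Q[...,1])<.12)&(abs(Q[...,2]-.036)<.006)&(np.hypot(abs(Q[...,0])-.08,abs(Q[...,1])-.105)>.017)&((abs(Q[...,1])>.085)|(Q[...,0]<-.08))
    p=Q[m];x=np.linalg.lstsq(np.c_[p[:,:2],np.ones(len(p))],p[:,2],rcond=None)[0];print(m.sum(),"tilt",x.round(4))
    hsv=cv2.cvtColor(c["color"],cv2.COLOR_BGR2HSV)
    r=((hsv[...,0]<8)|(hsv[...,0]>172))&(hsv[...,1]>130)&(abs(P[...,2]-.048)<.02)&(P[...,0]<.7)&(P[...,0]>.55);print("cap",P[r].mean(0).round(4))
E
```

```text
position: [0.6312, 0.0537, 0.0481]
ft_force: [-4.3, 0.9, 9.4]
clock: 13.75
position: [0.4901, 0.0627, 0.1706]
ee_rot: [0.707, -0.022, -0.706, -0.022]
ft_force: [-0.2, 0.7, 1.9]
grip_width: 0.001
clock: 14.05
position: [0.441, 0.0654, 0.171]
ee_rot: [0.707, -0.023, -0.706, -0.022]
ft_force: [0.5, -0.3, 1.4]
grip_width: -0.002
[0.441  0.0654 0.171 ] [ 0.46 -0.28  1.37]
1198 tilt [0.0003 0.0029 0.0356]
cap [0.6341 0.0538 0.0474]
669 tilt [-0.0009  0.0005  0.0349]
cap [0.6279 0.0544 0.0469]
```

View pics/scene5.png

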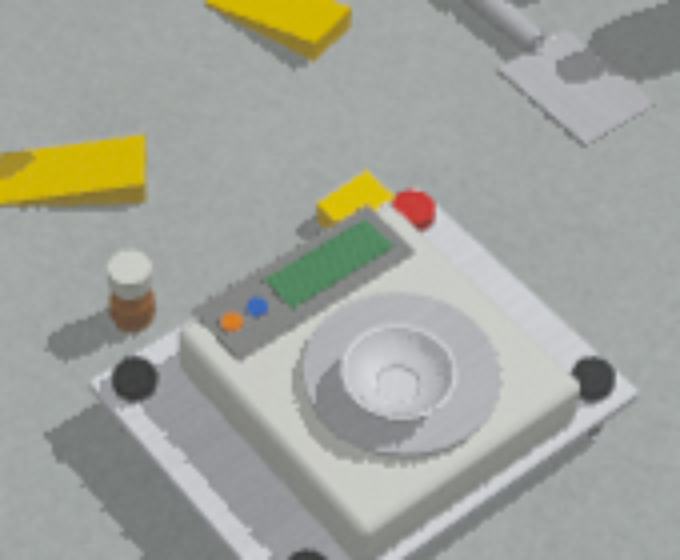

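View pics/side5.png

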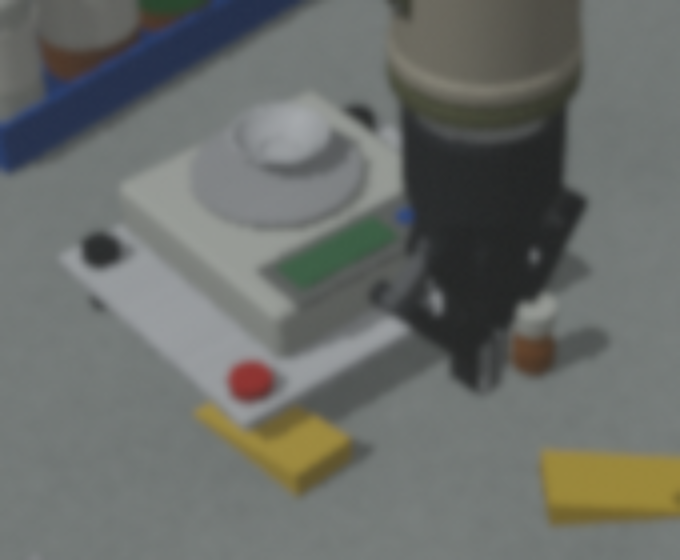

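```bash
python3 -c "
from workcell import hand_in
print(hand_in())"
```

```text
the job is handed in; nothing more can be done
None
```

The job is handed in at about 14 s of the 53 s. The wedge is under the red-capped foot, and the balance stood up to a press on the red cap.

- **Wedging:** I pushed the farthest yellow wedge thin end first along the bench with the fingertips. The push force rose from about 0 to 7.5 N. That is a little over the 5 to 6 N given as snug, but below the 12 N that could shift the balance. The last pictures show the wedge still in place under the corner, with the foot near the middle of its width.
- **Press check:** I pressed on the red cap with about 7 to 9 N. The fingertip stayed at 48 mm height, so the corner held. I then moved clear; the tool ended about 0.2 m away from the cap.
- **Level and position:** The plate's tilt measured at most 0.003 rad in either camera. The red cap is within 1 mm of where the scene camera first measured it. The pan dish and the vial look undisturbed; I did not measure them again.

**Checks that disagreed or were left open:**
- The scene and side cameras differ by about 6 mm on the cap's x position. Each one agrees with its own earlier reading.
- During the last push the wrist also showed an upward force of about 6 N, which I did not explain. It was gone once I backed off.
- I could not measure the force between wedge and foot directly after moving away. That it bears on the foot rests on the push force and the press check.

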